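# Start the tartlet timers in order

## Task

Three batches of tartlets have gone into the oven one after another, so start their kitchen timers in that order: gently press the cap of the yellow timer all the way down with a fingertip, then the green one, then the blue one. Do not press the red timer, do not pick up, tip or shove any timer, and leave everything else on the worktop where it stands.

Things in the scene. Friction and masses are not known exactly. Their poses are not given: they have to be found in the camera images.
- timer_yellow: the yellow kitchen timer: a loose round white plastic case, 76 mm across and 50 mm high, 0.17 to 0.35 kg, rubber-footed, standing on the worktop, with a yellow push cap on top. Origin: centre of its underside; z up (the yaw does not matter, the timer is round)
- top_yellow (a point): centre of the flat top of the yellow timer's push cap, a stepped yellow disc: 40 mm across at the top, 44 mm across below. It is 73 mm above the worktop while the cap is up and 61 mm when the cap is fully down and let go. The top 9 mm are a springy pad that gives about 1 mm per 3 N (at most 7 mm) and comes back when let go; the point moves with it; z up
- cap_yellow (a joint): how far the yellow cap has been pushed straight down into its timer (the give of its springy pad not counted), in m: 0 = up (timer stopped), 0.012 = fully down against a stop (timer running). It slides down under about 3 N, with no return spring, and stays where it is left
- timer_green: the green kitchen timer: a loose round white plastic case, 76 mm across and 50 mm high, 0.17 to 0.35 kg, rubber-footed, standing on the worktop, with a green push cap on top. Origin: centre of its underside; z up (the yaw does not matter, the timer is round)
- top_green (a point): centre of the flat top of the green timer's push cap, a stepped green disc: 40 mm across at the top, 44 mm across below. It is 73 mm above the worktop while the cap is up and 61 mm when the cap is fully down and let go. The top 9 mm are a springy pad that gives about 1 mm per 3 N (at most 7 mm) and comes back when let go; the point moves with it; z up
- cap_green (a joint): how far the green cap has been pushed straight down into its timer (the give of its springy pad not counted), in m: 0 = up (timer stopped), 0.012 = fully down against a stop (timer running). It slides down under about 3 N, with no return spring, and stays where it is left
- timer_blue: the blue kitchen timer: a loose round white plastic case, 76 mm across and 50 mm high, 0.17 to 0.35 kg, rubber-footed, standing on the worktop, with a blue push cap on top. Origin: centre of its underside; z up (the yaw does not matter, the timer is round)
- top_blue (a point): centre of the flat top of the blue timer's push cap, a stepped blue disc: 40 mm across at the top, 44 mm across below. It is 73 mm above the worktop while the cap is up and 61 mm when the cap is fully down and let go. The top 9 mm are a springy pad that gives about 1 mm per 3 N (at most 7 mm) and comes back when let go; the point moves with it; z up
- cap_blue (a joint): how far the blue cap has been pushed straight down into its timer (the give of its springy pad not counted), in m: 0 = up (timer stopped), 0.012 = fully down against a stop (timer running). It slides down under about 3 N, with no return spring, and stays where it is left
- timer_red: the red kitchen timer: a loose round white plastic case, 76 mm across and 50 mm high, 0.17 to 0.35 kg, rubber-footed, standing on the worktop, with a red push cap on top. Origin: centre of its underside; z up (the yaw does not matter, the timer is round)
- top_red (a point): centre of the flat top of the red timer's push cap, a stepped red disc: 40 mm across at the top, 44 mm across below. It is 73 mm above the worktop while the cap is up and 61 mm when the cap is fully down and let go. The top 9 mm are a springy pad that gives about 1 mm per 3 N (at most 7 mm) and comes back when let go; the point moves with it; z up
- cap_red (a joint): how far the red cap has been pushed straight down into its timer (the give of its springy pad not counted), in m: 0 = up (timer stopped), 0.012 = fully down against a stop (timer running). It slides down under about 3 N, with no return spring, and stays where it is left
- tray: fixed aluminium baking tray, 240 x 420 x 18 mm, walls 4 mm, on the far side of the timers. Origin: centre of its underside, x across its 240 mm side
- shell0: loose empty tartlet shell of baked pastry, about 70 mm across and 24 mm high, 30 g, on the tray: a bystander. Origin: centre of its underside
- shell1: loose empty tartlet shell of baked pastry, about 70 mm across and 24 mm high, 30 g, on the tray: a bystander. Origin: centre of its underside
- shell2: loose empty tartlet shell of baked pastry, about 70 mm across and 24 mm high, 30 g, on the tray: a bystander. Origin: centre of its underside
- shell3: loose empty tartlet shell of baked pastry, about 70 mm across and 24 mm high, 30 g, on the tray: a bystander. Origin: centre of its underside
- jug: loose clear plastic jug with a handle, 90 mm across and 120 mm high: a bystander, to the right. Origin: centre of its underside
- sauce: loose yellow squeeze bottle with a red cap, 56 mm across and 130 mm high: a bystander, to the left. Origin: centre of its underside
- cutter: loose steel ring cutter, 70 mm across and 35 mm high, standing between the timers and the robot: a bystander. Origin: centre of its underside
- spatula: loose spatula lying flat on the worktop near the robot on the left: a bystander. Origin: underside, x along the tool

How it is judged (in metres and radians):
On the way, in this order (a step that is already met when the one before it is completed fails the run):
1. the yellow timer's cap is down (value of joint cap_yellow above 0.0085 m), for 0.1 s.
2. the green timer's cap is down (value of joint cap_green above 0.0085 m), for 0.1 s.
3. the blue timer's cap is down (value of joint cap_blue above 0.0085 m), for 0.1 s.
At the end, for the whole second after the job is handed in: The yellow, green and blue caps are down by more than 8.5 of their 12 mm, the red cap by less than 3 mm, and all four timers stand upright (within 0.1 rad), on the worktop (within 6 mm) and at rest (value of joint each of cap_yellow, cap_green, cap_blue above 0.0085 m and value of joint cap_red below 0.003 m and linear speed of each of timer_yellow, timer_green, timer_blue, timer_red below 0.02 m/s and angle between each of timer_yellow, timer_green, timer_blue, timer_red's own z axis and vertical below 0.1 rad and height (world z) of each of timer_yellow, timer_green, timer_blue, timer_red below 0.006 m); the robot touches nothing.
It fails at once if the green timer is pressed before the yellow one is down, or the blue one before the green one is ((value of joint cap_green above 0.003 m and value of joint cap_yellow below 0.0085 m) or (value of joint cap_blue above 0.003 m and value of joint cap_green below 0.0085 m)).
It fails at once if the red timer's cap is pressed (value of joint cap_red above 0.003 m).
It fails at once if a timer is lifted, tipped or shoved more than 25 mm (height (world z) of any of timer_yellow, timer_green, timer_blue, timer_red above 0.008 m or angle between any of timer_yellow, timer_green, timer_blue, timer_red's own z axis and vertical above 0.2 rad or distance of any of timer_yellow, timer_green, timer_blue, timer_red from where it was at the start of the episode above 0.025 m).
It fails at once if a timer is pressed harder than 30 N (contact force between any of timer_yellow, timer_green, timer_blue, timer_red and the fingers above 30 N or contact force between any of timer_yellow, timer_green, timer_blue, timer_red and the arm above 30 N).
It fails at once if a tartlet shell, the jug, the bottle, the cutter or the spatula is moved more than 20 mm (distance of any of shell0, shell1, shell2, shell3, jug, sauce, cutter, spatula from where it was at the start of the episode above 0.02 m).
It also fails if it takes over 45 s, if anything falls off the work surface, if the arm or the gripper's body presses on something with over 40 N, if the wrist force passes 120 N, or if a joint passes its speed limit or range.

## Robot

A 6-joint arm with a two-finger parallel gripper is mounted at the origin on the work surface. World frame = base frame: x ahead of the robot, y to its left, z up, the work surface at z = 0. Lengths are in m, angles in degrees, forces in N, time in s.
With the tool pointing down it reaches from about 0.3 to 0.775 m from the base axis. Payload 14.6 kg.
Tool frame: the origin (TCP) lies between the finger pads; the fingertips stand 11 mm ahead of it and the grasp point (between the pads) lies 8 mm behind it (arm.tip_extent is the distance from the TCP to the fingertips, in m); z points along the fingers, y is the line along which they close (so a half turn about z gives the same grasp; the last joint's range is limited). The gripper opens to 94 mm and grips with 3 to 60 N. Pads are 16 mm wide; open, the fingers measure 119 mm over their backs; the gripper's body (75 mm by 177 mm) begins 78 mm behind the grasp point.
Start: joints at [-80.019, 17.183, 87.147, -0, 75.671, -3.816], TCP at [0.131, -0.534, 0.216] pointing down, gripper open.
Joint ranges: [-173.82, 173.82], [-45.26, 126.66], [13.44, 144.39], [-59.66, 239.66], [0, 175.72], [-146.38, 146.38]. Speed limits (degrees/s): [127.2, 127.2, 147.25, 180, 180, 180].

## Interface

Orientations are given as [roll, pitch, yaw] about the fixed x, y, z axes, in that order (R = Rz(yaw) Ry(pitch) Rx(roll)).
In Python, from cell import arm, optics gives the robot as it stands.
- The arm moves only by the tool carry_out, never from a script. Its argument "deltas" is a list of rows, each a list of 7 numbers: the turn, a rotation vector about the tool's x, y, z in degrees, then the shift along the tool's x, y, z in m, then the opening, from -1 (shut) to 1 (fully open). In form: [[wx, wy, wz, x, y, z, jaw], ...]. A call has 1 to 10 rows; each row is the pose to reach, as a shift and turn from the pose commanded when the call began, along the tool's axes at that moment; what a row does not reach only later rows make up. A row lasts 1/8 s, in which the tool goes at most 62.5 mm and 10.7 degrees, less where a joint would pass 70% of its speed; a pose out of reach is approached as far as the arm can. A call with a gripper value outside its range is refused whole. The fingers move at their own pace and stop on an object; "force" is the grip in N (left out, the last holds). Time passes only in rows, so rows that repeat a pose let the fingers close. It gives the time, the measured TCP pose, the force, the opening and the grip force at its end, in the units of the state.
- arm.sense(): the state, without advancing time (a new reading comes with each control period).
- optics.camera(name): name is "scene" or "side" or "wrist"; returns the picture (480x640x3 uint8, red, green, blue); there is no depth.
- optics.calibration(name): a dict with "mtx" (3x3 intrinsics, pixels), "k1" (the pictures are not rectified: a ray, as slopes to the right and down, at radius r is drawn at 1 + k1 r^2 times it, then the intrinsics apply), "world_from_camera" (4x4, takes a point from camera to world coordinates). Camera axes: x right, y down, z forward; pixel columns grow to the right and rows downward; lengths in m; the calibration is good to about 2 mm. A picture is of the moment at which its call begins: read the wrist's pose just before it. calibration takes no time and is no camera call; for the wrist camera it gives the pose at the moment of the call.
- arm.close_job(): hands the job in; it is judged then, once.
Trained networks look in the newest picture that a camera, given by its name, has taken for a name from the list of things; names that differ only in an ending like _2 or _b are one class to them, and where a whole thing is asked for, a point or a joint stands for the part that bears it (a point fixed in the world has none). Each returns a list of dicts, best first, with "conf" (0 to 1); they miss things now and then, are a little off and sometimes report something else, mostly with a low value. They report only what shows in the picture. A call takes as long as a camera call.
- optics.search_frame(camera, target): "location" ([column, row] in pixels, amid what is visible of it).
The state is a dict: "t": time; "qpos": joint angles; "qvel": joint speeds; "tau": joint torques, N m; "eef_pos": TCP position; "ee_rot": TCP orientation; "wrist_force": force on the tool from outside, world axes, zero at the start; "wrist_torque": the same for the moment, N m; "opening": opening from 0.0 (shut) to 1.0 (fully open); "grasp_force": force on a finger pad.
Only numpy, scipy, OpenCV 4.12 (cv2) and the standard library are available. Lean on these libraries where they do the work, as an engineer would, in place of code of your own. Each camera call takes 0.05 s, during which the arm holds its last target. There are 200 camera calls.

## Working session

There is one attempt and no reset: what is moved stays moved. The work goes in short steps, Python scripts to look and compute and a tool call to move; the robot and the scene stay as the last step left them, time stands still between calls to the robot, and variables do not carry over. Pictures are saved under pics/ and viewed, at most 10 in all, crops included, and the job is handed in when it is done.

Besides the shell and the picture viewer there is one more tool, called as name(argument=value, ...), one argument or row to a line, values as JSON. carry_out: Moves the arm, as the interface text tells. Its arguments: {"type":"object","properties":{"deltas":{"type":"array","items":{"type":"array","items":{"type":"number"}}},"force":{"type":"number"}},"required":["deltas"]}

```bash
ls; mkdir -p pics; cat > h.py <<'E'
import numpy as np, cv2
from cell import arm, optics
def ray(name,px):
    c=optics.calibration(name); K=np.array(c["mtx"]); T=np.array(c["world_from_camera"]); k=c["k1"]
    d=np.array([(px[0]-K[0,2])/K[0,0],(px[1]-K[1,2])/K[1,1]]); u=d.copy()
    for _ in range(20): u=d/(1+k*(u@u))
    return T[:3,3], T[:3,:3]@np.array([u[0],u[1],1])
def at_z(name,px,z):
    o,v=ray(name,px); return o+v*(z-o[2])/v[2]
def save(name,f):
    im=optics.camera(name); cv2.imwrite(f,im[:,:,::-1].copy()); return im
E
python3 - <<'E'
from h import *
s=arm.sense(); print(s)
print(arm.tip_extent)
for cam in ("scene","side"):
    save(cam,f"pics/{cam}0.png")
    for c in ("yellow","green","blue","red"):
        for r in optics.search_frame(cam,"top_"+c)[:2]:
            print(cam,c,np.round(r["location"],1),round(r["conf"],2),at_z(cam,r["location"],.068).round(4))
E
```

```text
pics
{'t': 0.0, 'qpos': array([-8.00205019e+01,  1.72164909e+01,  8.71815073e+01, -7.12270802e-04,
        7.56677271e+01, -3.81455459e+00]), 'qvel': array([ 0.0361471 ,  0.00919665,  0.04270984,  0.01064492, -0.08367374,
       -0.02872596]), 'tau': array([ 1.67595554e-04, -5.31812382e+01, -3.52732265e+01,  7.07774330e-02,
        2.44353869e-02, -1.44768687e-04]), 'eef_pos': array([ 0.1311016 , -0.53389149,  0.21586914]), 'ee_rot': array([-1.79934374e+02, -3.68416459e-03,  1.37942273e+01]), 'wrist_force': array([0.38927504, 0.28977925, 0.1968826 ]), 'wrist_torque': array([-0.04755366, -0.00876493,  0.01151048]), 'grasp_force': 0.0, 'opening': 0.9999058025772806}
0.011
scene yellow [334.9 220.5] 0.55 [0.5567 0.0774 0.068 ]
scene green [348.8 165.3] 0.7 [0.4792 0.2638 0.068 ]
scene green [220.5 350.6] 0.66 [ 0.5666 -0.3228  0.068 ]
scene blue [280.2 256.1] 0.56 [ 0.5192 -0.0766  0.068 ]
scene red [218.  340.2] 0.85 [ 0.5482 -0.3084  0.068 ]
scene red [347.1 168.8] 0.7 [0.483  0.2495 0.068 ]
side yellow [249.3 234.8] 0.44 [0.7505 0.0265 0.068 ]
side green [332.4 301.1] 0.56 [0.4744 0.2548 0.068 ]
side blue [341.  223.7] 0.45 [ 0.506  -0.0758  0.068 ]
side blue [332.5 300.5] 0.31 [0.4745 0.2527 0.068 ]
```

View pics/scene0.png

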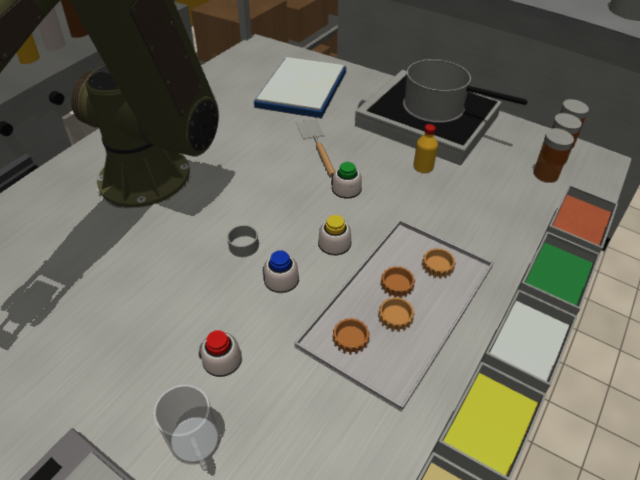

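View pics/side0.png

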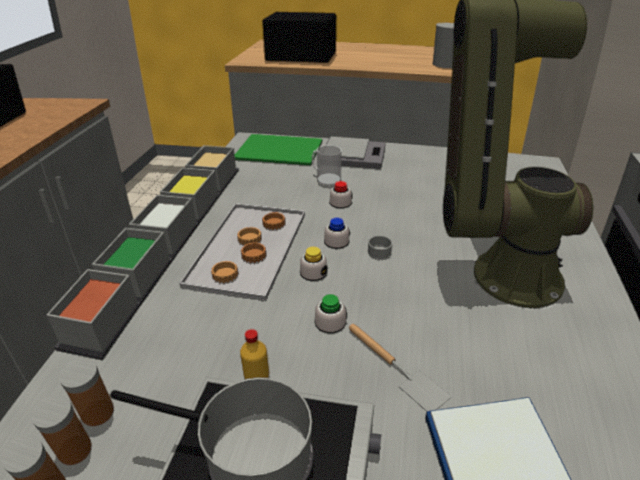

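The scene view shows the caps at green (347,170), yellow (335,222), blue (280,260) and red (217,342). In the side view they are at yellow (313,255), green (331,302), blue (337,225) and red (341,187). Some of the network's hits landed on the wrong timer, so I'll refine with colour blobs.

```bash
cat >> h.py <<'E'
HUE=dict(yellow=(20,35),green=(50,80),blue=(105,130),red=(172,188))
def blobs(im,c,minA=30):
    h=cv2.cvtColor(im,cv2.COLOR_RGB2HSV); H=h[...,0].astype(int)
    lo,hi=HUE[c]
    if hi>180: m=(H>=lo)|(H<=hi-180)
    else: m=(H>=lo)&(H<=hi)
    m=(m&(h[...,1]>140)&(h[...,2]>60)).astype(np.uint8)
    n,l,st,ce=cv2.connectedComponentsWithStats(m)
    return [(ce[i],st[i]) for i in range(1,n) if st[i][4]>=minA]
E
python3 - <<'E'
from h import *
px=dict(scene=dict(yellow=(335,222),green=(347,170),blue=(280,260),red=(217,342)),
 side=dict(yellow=(313,255),green=(331,302),blue=(337,225),red=(341,187)))
ims={k:cv2.imread(f"pics/{k}0.png")[:,:,::-1].copy() for k in px}
for c in HUE:
    R=[]
    for cam in px:
        b=min(blobs(ims[cam],c),key=lambda b:np.hypot(*(b[0]-px[cam][c])))
        R.append(ray(cam,b[0])); print(c,cam,b[0].round(1),b[1],at_z(cam,b[0],.064).round(4))
    A=np.zeros((3,3));y=np.zeros(3)
    for o,v in R:
        v=v/np.linalg.norm(v);P=np.eye(3)-np.outer(v,v);A+=P;y+=P@o
    print("  tri",np.linalg.solve(A,y).round(4))
T=optics.calibration("wrist"); print(np.round(T["mtx"],1),T["k1"],np.round(T["world_from_camera"],3))
E
```

```text
yellow scene [334.9 224.4] [325 215  20  19 301] [0.5612 0.0704 0.064 ]
yellow side [312.6 254.2] [305 247  16  15 193] [0.558  0.0785 0.064 ]
  tri [0.5591 0.0737 0.0603]
green scene [347.2 169. ] [339 162  17  14 175] [0.4811 0.2533 0.064 ]
green side [329.9 302.6] [321 295  18  16 213] [0.48   0.2564 0.064 ]
  tri [0.4803 0.2549 0.0626]
blue scene [279.6 260.5] [270 251  21  20 326] [ 0.5232 -0.0845  0.064 ]
blue side [336.4 223.9] [330 218  14  13 138] [ 0.5201 -0.0786  0.064 ]
  tri [ 0.5211 -0.0826  0.0611]
red scene [217.3 342.5] [206 330  24  25 457] [ 0.5481 -0.3112  0.064 ]
red side [340.2 186.4] [335 181  12  11 110] [ 0.5444 -0.3056  0.064 ]
  tri [ 0.5457 -0.3102  0.0611]
[[427.8   0.  321.9]
 [  0.  427.8 244.5]
 [  0.    0.    1. ]] -0.09102242048937885 [[ 0.238 -0.935 -0.264  0.207]
 [-0.971 -0.228 -0.066 -0.516]
 [ 0.001  0.272 -0.962  0.386]
 [ 0.     0.     0.     1.   ]]
```

carry_out(
  deltas=[
    [0,0,0,0.02,-0.0174,0,-1],
    [0,0,0,0.06,-0.052,0,-1],
    [0,0,0,0.107,-0.093,0,-1],
    [0,0,0,0.154,-0.134,0,-1],
    [0,0,0,0.201,-0.175,0,-1],
    [0,0,0,0.248,-0.216,0,-1],
    [0,0,0,0.295,-0.257,0,-1],
    [0,0,0,0.342,-0.297,0,-1],
    [0,0,0,0.389,-0.338,0,-1],
    [0,0,0,0.436,-0.379,0,-1],
  ],
  force=20,
)

```text
t: 1.75
eef_pos: [0.4651, -0.0601, 0.2167]
ee_rot: [180.0, -0.0, 13.8]
wrist_force: [0.2, -0.9, -0.3]
opening: 0.009
grasp_force: 0.0
```

carry_out(
  deltas=[
    [0,0,0,0.045,-0.039,0,-1],
    [0,0,0,0.085,-0.074,0,-1],
    [0,0,0,0.11,-0.096,0,-1],
    [0,0,0,0.1256,-0.1092,0,-1],
    [0,0,0,0.1256,-0.1092,0,-1],
    [0,0,0,0.1256,-0.1092,0,-1],
  ],
)

```text
t: 2.5
eef_pos: [0.5598, 0.0733, 0.2164]
ee_rot: [180.0, 0.0, 13.8]
wrist_force: [-0.5, -0.3, 0.3]
opening: 0.002
grasp_force: 0.0
```

```bash
cat >> h.py <<'E'
def near(c,f,exp):
    s=arm.sense(); p=s["eef_pos"]; print("t",s["t"],"tcp",p.round(4),s["ee_rot"].round(2),"F",s["wrist_force"].round(2),"open",round(s["opening"],2))
    im=save("wrist",f)
    for cc in HUE:
        for b,st in blobs(im,cc,150): print(cc,b.round(1),st,"xy at .064",at_z("wrist",b,.064)[:2].round(4))
    for r in optics.search_frame("wrist","top_"+c)[:2]: print("net",np.round(r["location"],1),round(r["conf"],2),at_z("wrist",r["location"],.066)[:2].round(4))
E
python3 -c "
from h import *
near('yellow','pics/w1.png',0)"
```

```text
t 2.5 tcp [0.5598 0.0733 0.2164] [1.800e+02 1.000e-02 1.378e+01] F [-0.53 -0.35  0.34] open 0.0
yellow [319.3 229.1] [ 292  201   56   57 2503] xy at .064 [0.5592 0.0745]
green [ 80.5 271.7] [  55  246   54   51 1922] xy at .064 [0.478 0.257]
blue [490.  316.4] [ 464  289   53   54 2115] xy at .064 [ 0.5201 -0.0821]
net [320.2 229. ] 0.77 [0.5599 0.0739]
```

View pics/w1.png

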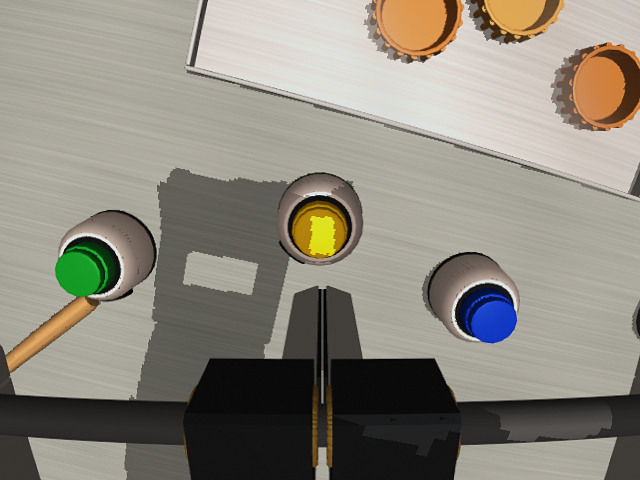

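The wrist view shows the yellow cap at (319,229), green at (80,272) and blue at (490,316). Yellow is at about (0.559, 0.0745), within 1.5 mm of the TCP. Descending next.

carry_out(
  deltas=[
    [0,0,0,0,-0.001,0.03,-1],
    [0,0,0,0,-0.001,0.075,-1],
    [0,0,0,0,-0.001,0.11,-1],
    [0,0,0,0,-0.001,0.123,-1],
    [0,0,0,0,-0.001,0.128,-1],
    [0,0,0,0,-0.001,0.132,-1],
    [0,0,0,0,-0.001,0.136,-1],
    [0,0,0,0,-0.001,0.14,-1],
  ],
)

```text
t: 3.6
eef_pos: [0.5605, 0.0749, 0.0771]
ee_rot: [180.0, -0.1, 13.8]
wrist_force: [1.4, -1.2, 3.3]
opening: 0.002
grasp_force: 1.3
```

carry_out(
  deltas=[
    [0,0,0,0,0,0.003,-1],
    [0,0,0,0,0,0.006,-1],
    [0,0,0,0,0,0.008,-1],
    [0,0,0,0,0,0.008,-1],
  ],
)

```text
t: 4.1
eef_pos: [0.5603, 0.0749, 0.069]
ee_rot: [180.0, -0.1, 13.8]
wrist_force: [-0.3, -1.0, 10.0]
opening: 0.008
grasp_force: 4.6
```

Tip is at 58 mm with 10 N, which fits the cap sitting on its stop (61 mm minus about 3 mm of pad give). Lifting and moving to green, then checking yellow.

carry_out(
  deltas=[
    [0,0,0,0,0,-0.02,-1],
    [0,0,0,0,0,-0.06,-1],
    [0,0,0,-0.002,-0.012,-0.1,-1],
    [0,0,0,-0.009,-0.05,-0.12,-1],
    [0,0,0,-0.018,-0.1,-0.12,-1],
    [0,0,0,-0.027,-0.148,-0.12,-1],
    [0,0,0,-0.033,-0.181,-0.12,-1],
    [0,0,0,-0.0355,-0.195,-0.12,-1],
    [0,0,0,-0.0355,-0.195,-0.12,-1],
    [0,0,0,-0.0355,-0.195,-0.12,-1],
  ],
)

```text
t: 5.35
eef_pos: [0.4794, 0.2548, 0.1883]
ee_rot: [180.0, 0.0, 13.7]
wrist_force: [-0.7, -0.3, -0.7]
opening: 0.008
grasp_force: 0.0
```

```bash
python3 -c "
from h import *
near('green','pics/w2.png',0)
im=save('side','pics/s2.png')
for c in ('yellow','green','blue'):
  for b,st in blobs(im,c): 
    if 290<b[0]<350 and 200<b[1]<320: print('side',c,b.round(1),st)
"
```

```text
t 5.35 tcp [0.4794 0.2548 0.1883] [1.7999e+02 2.0000e-02 1.3740e+01] F [-0.67 -0.34 -0.66] open 0.01
yellow [101.4  18. ] [  31    0  125   47 4113] xy at .064 [0.5902 0.4293]
yellow [584.  191.2] [ 555  162   59   57 2542] xy at .064 [0.558  0.0798]
green [320.7 238.9] [ 291  209   60   59 2591] xy at .064 [0.4787 0.255 ]
blue [ 46.9 458.6] [ 36 438  23  42 303] xy at .064 [0.2206 0.4472]
net [316.3 240.9] 0.92 [0.4771 0.2578]
net [177.3 350.7] 0.39 [0.3657 0.3422]
side yellow [312.7 256.2] [305 251  16  11 144]
side green [329.9 302.7] [322 295  17  17 215]
```

View pics/w2.png

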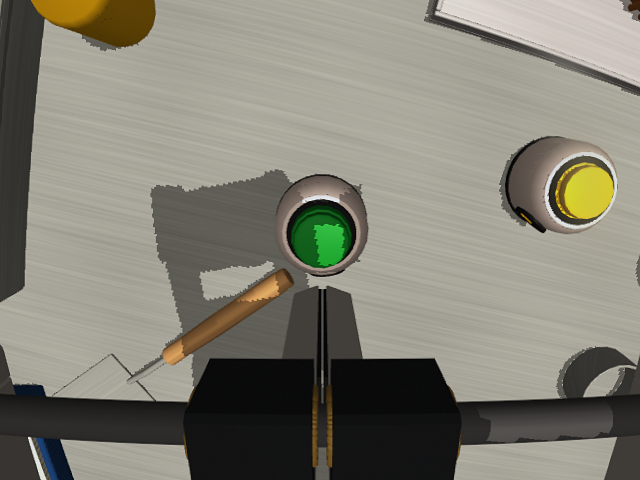

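The wrist view shows the green cap at (321,239), under the tip within 1 mm. The yellow cap at (584,191) sits low in its case, and the side blob shrank from 15 to 11 rows, so it is down. Pressing green.

carry_out(
  deltas=[
    [0,0,0,0,0,0.025,-1],
    [0,0,0,0,0,0.065,-1],
    [0,0,0,0,0,0.09,-1],
    [0,0,0,0,0,0.1,-1],
    [0,0,0,0,0,0.104,-1],
    [0,0,0,0,0,0.108,-1],
    [0,0,0,0,0,0.112,-1],
    [0,0,0,0,0,0.116,-1],
    [0,0,0,0,0,0.12,-1],
    [0,0,0,0,0,0.12,-1],
  ],
)

```text
t: 6.75
eef_pos: [0.4794, 0.2559, 0.0689]
ee_rot: [-180.0, -0.1, 13.8]
wrist_force: [-1.1, -2.6, 9.7]
opening: 0.004
grasp_force: 4.7
```

carry_out(
  deltas=[
    [0,0,0,0,0,-0.02,-1],
    [0,0,0,0,0,-0.06,-1],
    [0,0,0,-0.002,0.015,-0.1,-1],
    [0,0,0,-0.007,0.06,-0.12,-1],
    [0,0,0,-0.014,0.117,-0.12,-1],
    [0,0,0,-0.021,0.174,-0.12,-1],
    [0,0,0,-0.028,0.231,-0.12,-1],
    [0,0,0,-0.035,0.288,-0.12,-1],
    [0,0,0,-0.039,0.325,-0.12,-1],
    [0,0,0,-0.0407,0.338,-0.12,-1],
  ],
)

```text
t: 8.0
eef_pos: [0.5199, -0.0836, 0.188]
ee_rot: [-180.0, 0.0, 13.7]
wrist_force: [-0.4, 1.0, -0.6]
opening: 0.005
grasp_force: 0.0
```

carry_out(
  deltas=[
    [0,0,0,0,0,0,-1],
    [0,0,0,0,0,0,-1],
  ],
)

```text
t: 8.25
eef_pos: [0.52, -0.0809, 0.1884]
ee_rot: [-180.0, 0.0, 13.9]
wrist_force: [0.1, 0.2, 0.2]
opening: 0.003
grasp_force: 0.0
```

```bash
python3 -c "
from h import *
near('blue','pics/w3.png',0)
im=save('side','pics/s3.png')
for c in ('yellow','green','blue'):
  for b,st in blobs(im,c): 
    if 290<b[0]<350 and 200<b[1]<320: print('side',c,b.round(1),st)
"
```

```text
t 8.25 tcp [ 0.52   -0.0809  0.1884] [-1.7998e+02  1.0000e-02  1.3870e+01] F [0.11 0.21 0.22] open 0.0
yellow [120.3 132.8] [  90  102   62   62 2948] xy at .064 [0.5596 0.0701]
blue [321.5 237.4] [ 292  206   61   63 2868] xy at .064 [ 0.5205 -0.081 ]
red [612.7 276.5] [ 582  247   58   59 2723] xy at .064 [ 0.544  -0.3054]
net [320.9 241.6] 0.71 [ 0.518  -0.0813]
side yellow [312.7 256.2] [305 251  16  11 144]
side green [330.  305.3] [322 299  17  14 190]
side blue [336.4 224. ] [330 218  14  13 139]
```

View pics/w3.png

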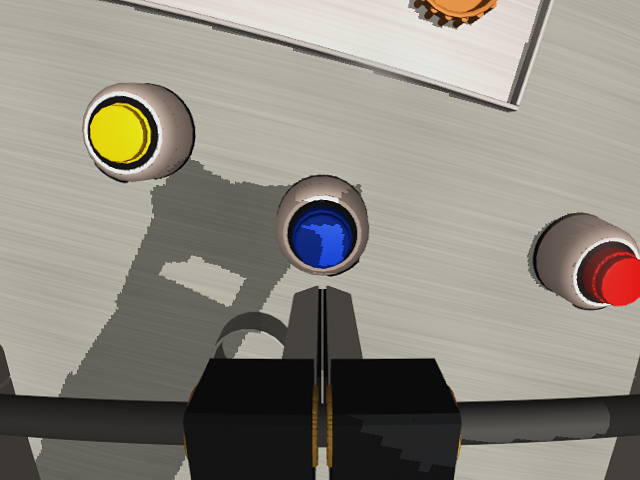

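The blue cap at (322,237) is under the tip. In the side view green moved down about 4 rows at its top edge, so it is pressed. Cap red (613,277) is still up. Pressing blue.

carry_out(
  deltas=[
    [0,0,0,0,0,0.025,-1],
    [0,0,0,0,0,0.065,-1],
    [0,0,0,0,0,0.09,-1],
    [0,0,0,0,0,0.1,-1],
    [0,0,0,0,0,0.104,-1],
    [0,0,0,0,0,0.108,-1],
    [0,0,0,0,0,0.112,-1],
    [0,0,0,0,0,0.116,-1],
    [0,0,0,0,0,0.12,-1],
    [0,0,0,0,0,0.12,-1],
  ],
)

```text
t: 9.65
eef_pos: [0.5204, -0.0821, 0.0689]
ee_rot: [180.0, -0.1, 13.8]
wrist_force: [-1.7, 1.6, 9.5]
opening: 0.002
grasp_force: 4.8
```

carry_out(
  deltas=[
    [0,0,0,0,0,-0.02,-1],
    [0,0,0,0,0,-0.06,-1],
    [0,0,0,0,0,-0.1,-1],
    [0,0,0,0,0,-0.13,-1],
    [0,0,0,0,0,-0.15,-1],
    [0,0,0,0,0,-0.15,-1],
    [0,0,0,0,0,-0.15,-1],
  ],
)

```text
t: 10.52
eef_pos: [0.5196, -0.0822, 0.2172]
ee_rot: [-180.0, 0.1, 13.8]
wrist_force: [0.5, -0.6, -0.1]
opening: 0.005
grasp_force: 0.0
```

```bash
python3 -c "
from h import *
near('blue','pics/w4.png',0)
im=save('side','pics/s4.png')
for c in HUE:
  for b,st in blobs(im,c): 
    if 290<b[0]<350 and 170<b[1]<320: print('side',c,b.round(1),st)
"
```

```text
t 10.525 tcp [ 0.5196 -0.0822  0.2172] [-1.7997e+02  8.0000e-02  1.3790e+01] F [ 0.48 -0.59 -0.07] open 0.0
yellow [135.5 131.2] [ 107  103   57   57 2498] xy at .064 [0.5594 0.0703]
blue [320.4 224.4] [ 294  199   54   52 2135] xy at .064 [ 0.5224 -0.0808]
red [592.3 263.8] [ 563  238   60   53 2468] xy at .064 [ 0.544  -0.3072]
net [319.  226.4] 0.56 [ 0.5211 -0.08  ]
net [596.  265.6] 0.26 [ 0.5437 -0.3097]
side yellow [312.7 256.1] [305 251  16  11 145]
side green [330.1 305.4] [322 299  18  14 194]
side blue [336.4 226. ] [330 222  14   9 101]
side red [340.2 186.4] [335 181  12  11 110]
```

View pics/s4.png

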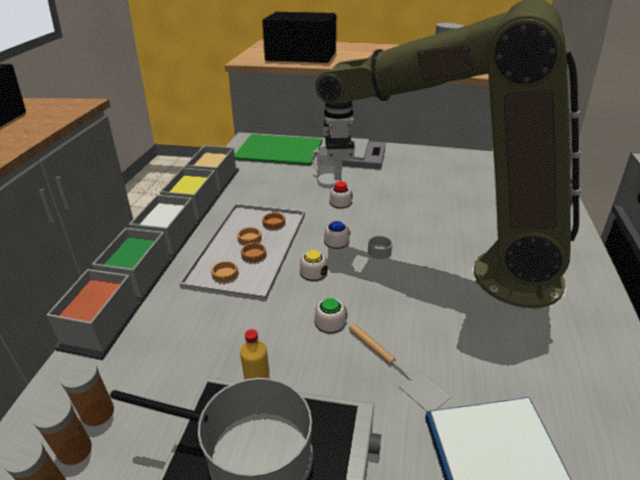

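The side view shows yellow (313,256), green (330,305) and blue (336,226) all down and red (340,186) unchanged. Nothing else has moved and the gripper is clear, so I'm handing in.

```bash
python3 -c "
from cell import arm
print(arm.close_job())"
```

```text
the job is handed in; nothing more can be done
None
```

I pressed the yellow, green and blue timers fully down in that order (about 10 N each) and handed the job in at about 10.5 s. The red timer is untouched and nothing else looks moved in the last picture, but the hand-in gave no verdict.

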